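# Find the tool case whose lid holds and put the hammer in it

### The arm

A 6-joint arm with a two-finger parallel gripper is mounted at the origin on a cart in front of the work surface, level with it; the furniture and walls round the work are solid. World frame = base frame: x ahead of the robot, y to its left, z up, the work surface at z = 0. Lengths are in mm, angles in rad, forces in N, time in s.
With the tool pointing down it reaches from about 250 to 725 mm from the base axis. Payload 4 kg.
Tool frame: the origin (TCP) lies between the finger pads; the fingertips stand 25 mm ahead of it and the grasp point (between the pads) lies 6 mm ahead of it; x points along the fingers, z is the direction in which the jaws open and shut, and the axes are right-handed (so a half turn about x gives the same grasp; the last joint's range is limited). The gripper opens to 85 mm and grips with 20 to 120 N. Pads are 22 mm wide; open, the fingers measure 114 mm over their backs; the gripper's body (76 mm by 85 mm) begins 54 mm behind the grasp point. The pads swing forward as they close: fully open they stand 13 mm farther back than shut.
Start: joints at [-1.349, 0.241, 0.005, 1.335, 0, 1.571], TCP at [109.991, -487.752, 256.306] pointing down, gripper open.
Joint ranges: [-2.72, 2.72], [-1.05, 1.87], [-1.09, 1.28], [-1.99, 2.15], [-1.42, 1.44], [-3.14, 3.14]. Speed limits (rad/s): [2.79, 2.79, 3.14, 3.14, 3.14, 3.14].

### API

Orientations are given as a rotation vector (axis times angle).
In Python, from station import get_obs, snapshot, close_job gives the robot as it stands. The module is installed in compiled form; this text tells all that it offers.
- The arm moves only by the tool drive_tool, never from a script. Its argument "steps" is a list of rows, each an object with "claw": the opening, from 0 (shut) to 1 (fully open); "dp": the shift along the tool's x, y, z in m, a list of three; "twist": the turn about the tool's x in rad. A call has exactly 10 rows; each row is the pose to reach, as a shift and turn from the pose commanded when the call began, along the tool's axes at that moment; what a row does not reach only later rows make up. A row lasts 1/10 s, in which the tool goes at most 50 mm and 8.59 degrees, less where a joint would pass 70% of its speed; a pose out of reach is approached as far as the arm can. A call with a gripper value outside its range is refused whole. The fingers move at their own pace and stop on an object; "grip_force" is the grip in N (left out, the last holds). Time passes only in rows, so rows that repeat a pose let the fingers close, or fill a call up. It gives the time, the measured TCP pose, the force and the opening at its end, in the units of the state.
- get_obs(): the state, without advancing time (a new reading comes with each control period).
- snapshot(name): name is "scene" or "top" or "wrist"; returns a dict with "color" (420x560x3 uint8, red, green, blue), "intrinsics" (3x3 intrinsics, pixels), "R" (3x3) and "t" (3): a world point X has camera coordinates R X + t. Camera axes: x right, y down, z forward; pixel columns grow to the right and rows downward; lengths in mm; the calibration is good to about 2 mm. A picture is of the moment at which its call begins. There is no depth.
- close_job(): hands the job in, once; it reports no verdict.
The state is a dict: "clock": time; "q": joint angles; "qvel": joint speeds; "joint_torque": joint torques, N m; "tcp_pos": TCP position; "tool_rot": TCP orientation; "ft_force": force on the tool from outside, world axes, zero at the start; "wrist_torque": the same for the moment, N m; "grip_width": opening from 0.0 (shut) to 1.0 (fully open).
Only numpy, scipy, OpenCV 4.12 (cv2) and the standard library are available. Lean on these libraries where they do the work, as an engineer would, in place of code of your own. Each camera call takes 0.05 s, during which the arm holds its last target.

### The job

Of the two wooden tool cases that look alike, only one has a hinge stiff enough to carry its lid: lift a lid about half-way, let go and see whether it stays up by itself. Leave the lid that holds standing half-way and lay the hammer gently flat on the bottom of that case; the other case must end shut. Do not disturb the jar, the spool or the cork pad.

Things in the scene. Friction and masses are not known exactly. Their poses are not given: they have to be found in the camera images.
- case_a: one of two wooden tool cases that look alike, fixed to the bench: 210 deep (x), 130 wide (y), box 50 high, 75 with the lid shut, 103 with its knob. Walls and floor 8 thick; inside 194 (x) x 114 (y) x 42 deep. Origin: centre of the underside; x points from the knob side, near the robot, to the hinge side; z up.
- lid_a (a joint): angle of that case's lid (rad): 0 shut, grows as it opens, stop at 1.75. Panel 210 x 130 x 24, hinged along its far (+x) edge. One of the two lids (it varies which) stays wherever it is let go; the other is too heavy for its hinge and, let go below about 63 degrees, drops shut within 2 s. Lifting at the knob takes about 2 N for the one, 4 to 5 N for the other.
- lid_a_knob (a point): grip point on the round brass knob of that lid: 18 above the lid's top face, 190 from the hinge line, mid-width, 93 above the bench when shut. Knob 26 diameter, 28 high, neck of 16 diameter in its lower 12. Moves and turns with the lid: x along the lid toward the hinge, z out of its top face.
- case_a_hinge (a point): middle of that case's hinge line, 108 from the case's origin along its +x, 51 above the bench; the line runs along the case's y.
- case_a_floor (a point): centre of that case's inner floor, 8 above the bench; axes as the case.
- case_b: one of two wooden tool cases that look alike, fixed to the bench: 210 deep (x), 130 wide (y), box 50 high, 75 with the lid shut, 103 with its knob. Walls and floor 8 thick; inside 194 (x) x 114 (y) x 42 deep. Origin: centre of the underside; x points from the knob side, near the robot, to the hinge side; z up.
- lid_b (a joint): angle of that case's lid (rad): 0 shut, grows as it opens, stop at 1.75. Panel 210 x 130 x 24, hinged along its far (+x) edge. One of the two lids (it varies which) stays wherever it is let go; the other is too heavy for its hinge and, let go below about 63 degrees, drops shut within 2 s. Lifting at the knob takes about 2 N for the one, 4 to 5 N for the other.
- lid_b_knob (a point): grip point on the round brass knob of that lid: 18 above the lid's top face, 190 from the hinge line, mid-width, 93 above the bench when shut. Knob 26 diameter, 28 high, neck of 16 diameter in its lower 12. Moves and turns with the lid: x along the lid toward the hinge, z out of its top face.
- case_b_hinge (a point): middle of that case's hinge line, 108 from the case's origin along its +x, 51 above the bench; the line runs along the case's y.
- case_b_floor (a point): centre of that case's inner floor, 8 above the bench; axes as the case.
- hammer: small chasing hammer lying on the bench, 178 long, 0.12 kg: round wooden handle 15 diameter, steel head 58 wide (x) and 25 high. Origin: underside, mid-length; z up, y along the handle: handle end at +89, head's middle at -76. It balances near y = -25; the handle's axis is 8 to 9 above the underside there. Lies with its head toward the robot.
- flux_jar: small jar with dark green screw cap, 45 diameter, 46 high, behind the right-hand case; a bystander. Origin: centre of its underside.
- solder_spool: grey spool lying flat, 42 diameter, 22 high, to the right of the cases; a bystander. Origin: centre of its underside.
- cork_b: round cork pad, 46 diameter, 20 high, in front of the right-hand case; a bystander. Origin: centre of its underside.

How it is judged (in metres and radians):
On the way:
1. one of the lids, lifted half-way (35 to 63 degrees) and let go, stays there by itself for a second (((value of joint lid_a between 0.6 and 1.1 rad and velocity of joint lid_a between -0.05 and 0.05 rad/s and contact force between case_a and the arm below 0.05 N and contact force between case_a and the fingers below 0.05 N) or (value of joint lid_b between 0.6 and 1.1 rad and velocity of joint lid_b between -0.05 and 0.05 rad/s and contact force between case_b and the arm below 0.05 N and contact force between case_b and the fingers below 0.05 N))), for 1 s.
At the end, for the whole second after the job is handed in: The lid that holds stands still by itself 35 to 63 degrees open; the hammer lies still and flat (within 9 degrees) on the bottom of that case, its middle within 60 mm of the floor's centre each way and under 10 mm above it; the other lid is shut (under 0.05 rad) (((value of joint lid_a between 0.6 and 1.1 rad and velocity of joint lid_a between -0.05 and 0.05 rad/s and x of hammer in the frame of case_a_floor between -0.06 and 0.06 m and y of hammer in the frame of case_a_floor between -0.06 and 0.06 m and z of hammer in the frame of case_a_floor between -0.006 and 0.01 m and value of joint lid_b below 0.05 rad and angle between hammer's own z axis and vertical below 0.15 rad and linear speed of hammer below 0.02 m/s) or (value of joint lid_b between 0.6 and 1.1 rad and velocity of joint lid_b between -0.05 and 0.05 rad/s and x of hammer in the frame of case_b_floor between -0.06 and 0.06 m and y of hammer in the frame of case_b_floor between -0.06 and 0.06 m and z of hammer in the frame of case_b_floor between -0.006 and 0.01 m and value of joint lid_a below 0.05 rad and angle between hammer's own z axis and vertical below 0.15 rad and linear speed of hammer below 0.02 m/s))); the robot touches nothing.
It fails at once if a bystander (jar, spool or cork pad) is pushed more than 25 mm from its place (distance of any of flux_jar, solder_spool, cork_b from where it was at the start of the episode above 0.025 m).
It fails at once if the hammer is dropped or thrown (faster than 1 m/s) (linear speed of hammer above 1 m/s).
It also fails if it takes over 72 s, if anything falls off the work surface, if the arm or the gripper's body presses on something with over 40 N, if the wrist force passes 120 N, or if a joint passes its speed limit or range.

## Working session

There is one attempt and no reset: what is moved stays moved. The work goes in short steps, Python scripts to look and compute and a tool call to move; the robot and the scene stay as the last step left them, time stands still between calls to the robot, and variables do not carry over. Pictures are saved under pics/ and viewed, and the job is handed in when it is done.

Besides the shell and the picture viewer there is one more tool, called after "Request:" as name(argument=value, ...) on one line, values as JSON. drive_tool: Moves the arm, as the interface text tells. Its arguments: {"type":"object","properties":{"steps":{"type":"array","items":{"type":"object","properties":{"claw":{"type":"number"},"dp":{"type":"array","items":{"type":"number"}},"twist":{"type":"number"}}}},"grip_force":{"type":"number"}},"required":["steps"]}

```bash
mkdir -p pics; cat > h.py <<'E'
import numpy as np, cv2
from station import get_obs, snapshot, close_job
from scipy.spatial.transform import Rotation as Ro
def snap(n,f):
    s=snapshot(n); cv2.imwrite('pics/'+f,s['color'][:,:,::-1]); return s
def ray(s,u,v,z):
    K=np.array(s['intrinsics']);R=np.array(s['R']);t=np.array(s['t'])
    c=-R.T@t; d=R.T@np.linalg.solve(K,[u,v,1.]); return c+d*(z-c[2])/d[2]
def proj(s,X):
    p=np.array(s['intrinsics'])@(np.array(s['R'])@np.array(X,float)+np.array(s['t'])); return p[:2]/p[2]
E
python3 - <<'E'
from h import *
import pickle
o=get_obs();print(o)
S={n:snap(n,n+'0.png') for n in('scene','top','wrist')}
pickle.dump(S,open('S0.pkl','wb'))
for n in S: print(n,-np.array(S[n]['R']).T@S[n]['t'])
print(Ro.from_rotvec(o['tool_rot']).as_matrix().round(3))
E
```

```text
{'clock': 0.0, 'q': array([-1.34900440e+00,  2.41390143e-01,  3.70820377e-03,  1.33517975e+00,
        8.79040582e-06,  1.57078947e+00]), 'qvel': array([ 0.00101384, -0.00084819, -0.0018838 ,  0.00039266, -0.0004246 ,
       -0.00102177]), 'joint_torque': array([-1.30714416e-04, -3.72324085e+01,  2.52403754e+01,  1.69214403e-02,
        7.17513217e-05,  6.42366842e-06]), 'tcp_pos': array([ 109.86375828, -487.18587473,  255.4181808 ]), 'tool_rot': array([ 1.04559964,  1.3076368 , -1.04343083]), 'ft_force': array([-0.62488884, -0.0316101 , -0.00810972]), 'wrist_torque': array([-0.00607842,  0.03978973, -0.02080738]), 'grip_width': 1.0003780031813043}
scene [241.08996057 664.35242828 711.4115167 ]
top [486.54956032  45.16548533 985.32468873]
wrist [ 178.06646841 -470.53195223  374.06756322]
[[-0.     0.976  0.22 ]
 [ 0.002  0.22  -0.976]
 [-1.     0.    -0.002]]
```

View pics/scene0.png

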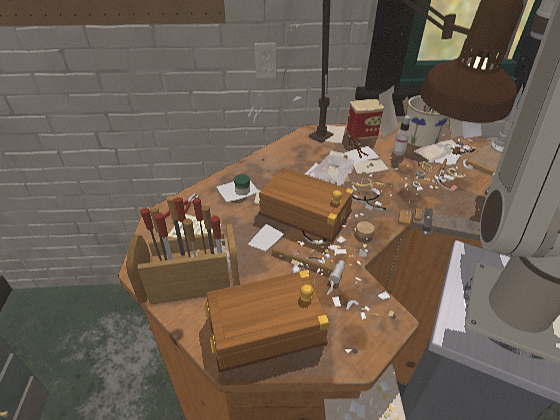

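View pics/top0.png

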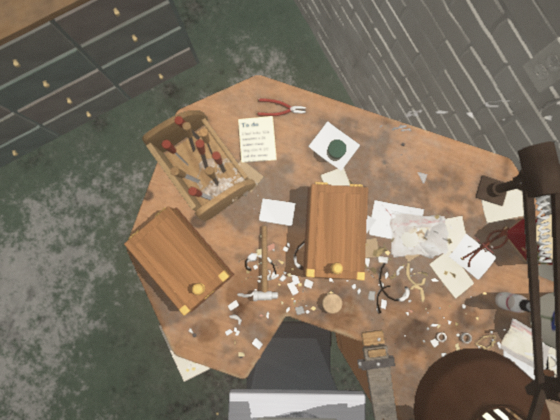

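```bash
python3 - <<'E'
from h import *
import pickle
S=pickle.load(open('S0.pkl','rb'));s=S['top']
im=s['color'][:,:,::-1]
cv2.imwrite('pics/z1.png',cv2.resize(im[190:330,120:300],None,fx=4.4,fy=4.2,interpolation=cv2.INTER_CUBIC))
cv2.imwrite('pics/z2.png',cv2.resize(im[170:330,290:470],None,fx=4.4,fy=3.7,interpolation=cv2.INTER_CUBIC))
for n,u,v,z in [('kA',198,289,95),('kB',337,267,95),('hamhead',264,296,12),('hamend',264,226,8),('cork',331,302,20),('jar',337,149,46)]:
    print(n,ray(s,u,v,z).round())
for n,u,v,z in [('kA',306.5,290,103),('kB',336,191.5,103)]:
    print(n,ray(S['scene'],u,v,z).round())
print([proj(s,X) for X in([0,0,0],[300,0,0])])
E
```

```text
kA [396. 220.  95.]
kB [448. -80.  95.]
hamhead [374.  80.  12.]
hamend [540.  84.   8.]
cork [364. -77.  20.]
jar [722. -86.  46.]
kA [395. 228. 103.]
kB [448. -77. 103.]
[array([295.47625464, 460.05524283]), array([297.27958035, 327.5578723 ])]
```

View pics/z1.png

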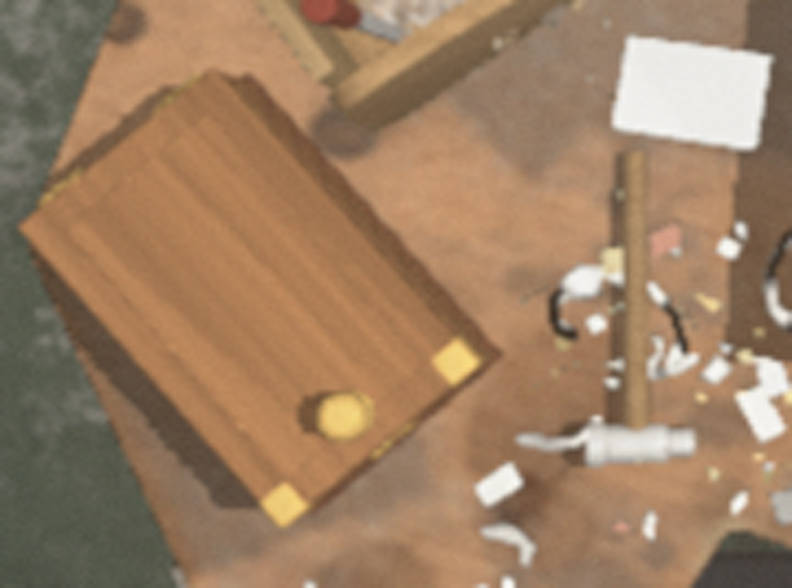

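View pics/z2.png

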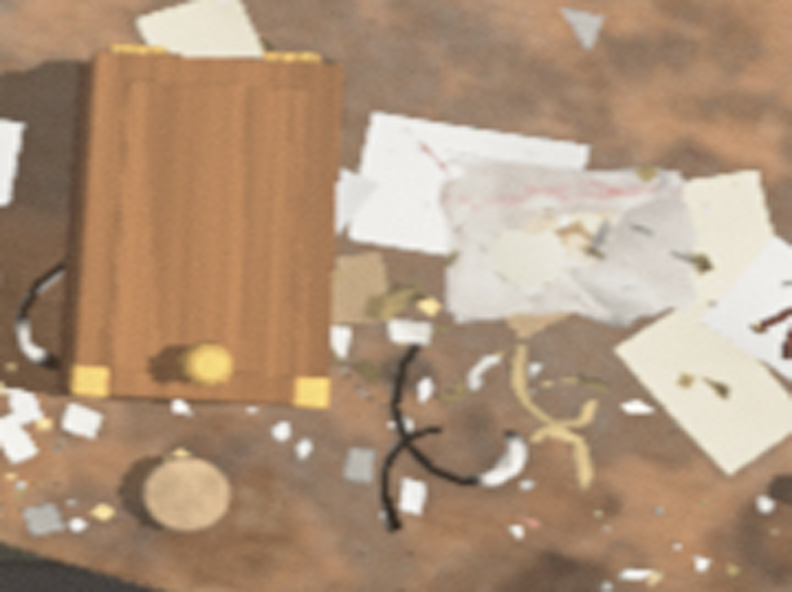

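View pics/wrist0.png

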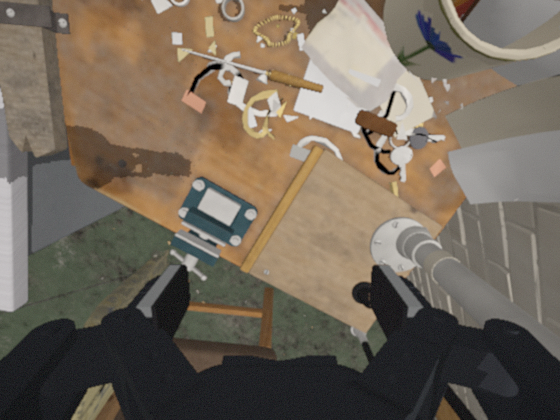

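```bash
python3 - <<'E'
from h import *
import pickle
S=pickle.load(open('S0.pkl','rb'));s=S['top']
def z1(p,z): return ray(s,120+(p[0]+.5)/4.4-.5,190+(p[1]+.5)/4.2-.5,z)
def z2(p,z): return ray(s,290+(p[0]+.5)/4.4-.5,170+(p[1]+.5)/3.7-.5,z)
for f,nm,P,k in [(z2,'B',[(95,52),(340,62),(328,406),(70,397)],(209,362)),(z1,'A',[(20,228),(213,70),(500,355),(285,525)],(345,414))]:
    W=np.array([f(p,75) for p in P])
    fl,fr,nr,nl=W[:,:2]
    ax=(fl+fr-nr-nl)/2; ay=(fl+nl-fr-nr)/2
    print(nm,W[:,:2].round(),np.linalg.norm(ax),np.linalg.norm(ay),np.degrees([np.arctan2(ax[1],ax[0]),np.arctan2(-ay[0],ay[1])]),W.mean(0),'knob',f(k,103))
print('ham',z1((637,440),12),z1((630,400),8),z1((635,155),8),z1((585,445),12),z1((695,441),12))
# knob masks
for n in('top','scene'):
    h=cv2.cvtColor(S[n]['color'],cv2.COLOR_RGB2HSV)
    m=cv2.inRange(h,(20,120,140),(32,255,255))
    c,l,st,ce=cv2.connectedComponentsWithStats(m)
    for i in range(1,c):
        if st[i,4]>25: print(n,st[i],ce[i].round(1),ray(S[n],*ce[i],95).round())
E
```

```text
B [[ 634.  -24.]
 [ 630. -150.]
 [ 421. -144.]
 [ 424.  -13.]] 209.01862934148897 128.3066746315558 [-2.27772435 -1.58322745] [527.31785259 -82.61882327  75.        ] knob [447.71502731 -79.41339497 103.        ]
A [[491. 391.]
 [577. 298.]
 [428. 147.]
 [338. 252.]] 209.05330630593627 132.58135168959015 [43.95161711 41.48453162] [458.35342511 271.92238798  75.        ] knob [398.77369781 218.37499232 103.        ]
ham [377.81613069  79.30454497  12.        ] [399.6252403   83.69021891   8.        ] [538.34993084  83.91050817   8.        ] [374.59753899 107.12681279  12.        ] [377.76073461  48.1738715   12.        ]
top [334 264   8   9  53] [337.4 268. ] [446. -81.  95.]
top [307 269   7   8  45] [310.  272.6] [435. -22.  95.]
top [219 272   9   9  49] [223.1 275.8] [425. 167.  95.]
top [357 272   8   8  35] [360.3 275.3] [ 431. -131.   95.]
top [194 285  10   9  61] [197.7 288.7] [397. 221.  95.]
top [180 306   9   9  48] [184.  309.7] [352. 248.  95.]
scene [333 190   9   7  26] [337.1 192.8] [447. -83.  95.]
scene [328 213   9   7  32] [332.1 216. ] [428.   2.  95.]
scene [300 271   9   6  38] [303.8 273.6] [418. 188.  95.]
scene [301 285  12   9  78] [306.4 288.9] [398. 220.  95.]
scene [318 315  11  10  66] [322.9 319.2] [345. 269.  95.]
```

```bash
python3 - <<'E'
from h import *
import pickle
S=pickle.load(open('S0.pkl','rb'))
for z in range(0,700,100): print(z,ray(S['top'],465,385,z).round(),ray(S['scene'],468,90,z).round())
print('post', [ (z,ray(S['top'],495,190,z).round(),ray(S['scene'],320,133,z).round()) for z in(0,50)])
im=S['top']['color'][:,:,::-1]
cv2.imwrite('pics/z3.png',cv2.resize(im[240:420,380:560],None,fx=4.4,fy=3.3,interpolation=cv2.INTER_CUBIC))
E
```

```text
0 [ 174. -397.    0.] [  226. -1084.     0.]
100 [ 205. -352.  100.] [ 228. -839.  100.]
200 [ 237. -307.  200.] [ 230. -593.  200.]
300 [ 269. -262.  300.] [ 232. -347.  300.]
400 [ 301. -217.  400.] [ 235. -101.  400.]
500 [ 332. -173.  500.] [237. 145. 500.]
600 [ 364. -128.  600.] [239. 390. 600.]
post [(0, array([ 638., -481.,    0.]), array([ 646., -484.,    0.])), (50, array([ 631., -454.,   50.]), array([ 617., -404.,   50.]))]
```

View pics/z3.png

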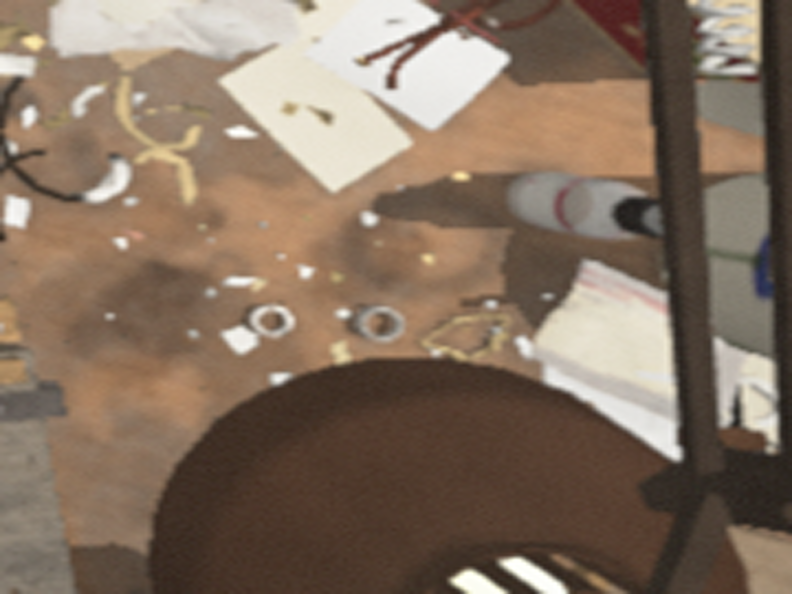

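```bash
python3 - <<'E'
from h import *
import pickle
S=pickle.load(open('S0.pkl','rb'))
def tri(a,b):
    A=[];B=[]
    for n,p in(('top',a),('scene',b)):
        s=S[n];K=np.array(s['intrinsics']);R=np.array(s['R']);c=-R.T@s['t'];d=R.T@np.linalg.solve(K,[*p,1]);d/=np.linalg.norm(d)
        M=np.eye(3)-np.outer(d,d);A.append(M);B.append(M@c)
    X=np.linalg.lstsq(np.vstack(A),np.hstack(B),rcond=None)[0]
    return X.round(),proj(S['top'],X).round(1),proj(S['scene'],X).round(1)
print(S['top']['intrinsics'][0],S['scene']['intrinsics'][0])
print(tri((474,408),(468,92)))
print(tri((470,400),(470,85)))
im=S['scene']['color'][:,:,::-1]
cv2.imwrite('pics/z4.png',cv2.resize(im[0:300,300:560],None,fx=3,fy=2,interpolation=cv2.INTER_CUBIC))
E
```

```text
[406.49335302   0.         283.01049204] [395.12539877   0.         279.50903517]
(array([ 237., -266.,  326.]), array([475.3, 411.8]), array([465.3,  92.7]))
(array([ 246., -255.,  343.]), array([473.2, 410.1]), array([462.9,  86.6]))
```

View pics/z4.png

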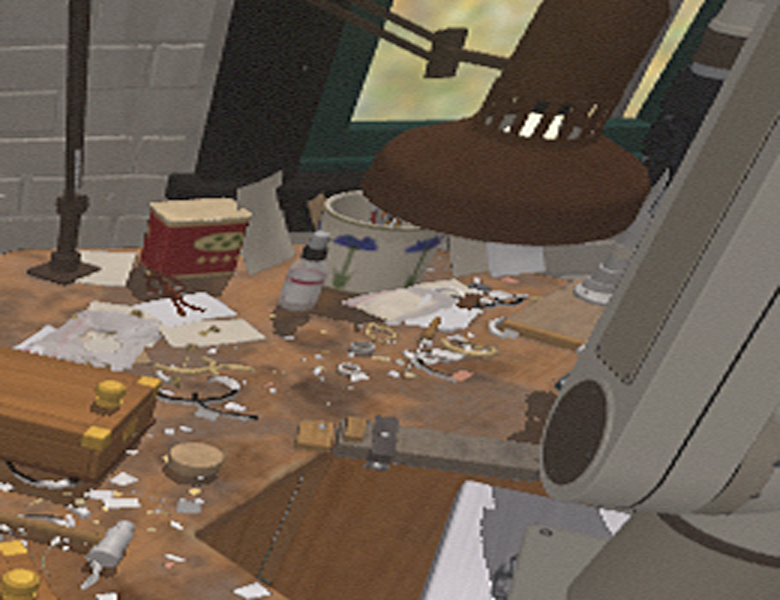

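```bash
python3 - <<'E'
from h import *
import pickle
S=pickle.load(open('S0.pkl','rb'))
s=S['scene'];
for z in range(0,700,100):print(z,proj(s,[0,0,z]).round(), proj(s,[20,-90,z]).round(), proj(s,[44,-195,z]).round())
print(proj(s,[110,-487,255]),proj(s,[110,-487,400]))
im=S['scene']['color'][:,:,::-1]
cv2.imwrite('pics/z5.png',cv2.resize(im[0:340,400:560],None,fx=3,fy=1.76*1,interpolation=cv2.INTER_CUBIC))
E
```

```text
0 [517. 309.] [509. 276.] [501. 243.]
100 [538. 279.] [528. 246.] [517. 213.]
200 [563. 244.] [549. 211.] [536. 179.]
300 [593. 202.] [575. 169.] [558. 139.]
400 [629. 149.] [606. 119.] [584.  91.]
500 [676.  83.] [645.  57.] [616.  33.]
600 [736.  -3.] [693. -21.] [655. -37.]
[518.29444228  94.86151168] [543.33116178  37.17888533]
```

View pics/z5.png

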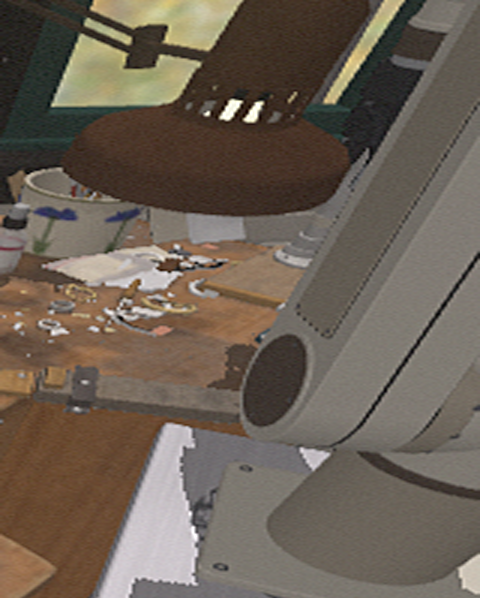

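```bash
python3 - <<'E'
from h import *
import pickle
S=pickle.load(open('S0.pkl','rb'))
for z in range(250,700,50):print(z,proj(S['scene'],[240,-262,z]).round(),proj(S['top'],[240,-262,z]).round(), proj(S['scene'],[240,-372,z]).round(), proj(S['scene'],[350,-262,z]).round())
E
```

```text
250 [453. 124.] [452. 392.] [460. 104.] [406. 113.]
300 [460. 104.] [465. 403.] [466.  85.] [411.  94.]
350 [467.  83.] [480. 416.] [473.  65.] [416.  73.]
400 [475.  60.] [498. 431.] [480.  43.] [422.  51.]
450 [483.  35.] [519. 448.] [488.  20.] [427.  27.]
500 [492.   8.] [545. 470.] [496.  -5.] [434.   1.]
550 [502. -22.] [577. 496.] [506. -33.] [441. -28.]
600 [513. -54.] [617. 530.] [516. -62.] [448. -59.]
650 [525. -90.] [671. 575.] [526. -95.] [456. -93.]
```

Request:
drive_tool(steps=[{"claw": 1,"dp": [-0.01,0,-0.02],"twist": 0},{"claw": 1,"dp": [-0.02,0,-0.05],"twist": 0},{"claw": 1,"dp": [-0.03,0,-0.09],"twist": 0},{"claw": 1,"dp": [-0.045,0,-0.135],"twist": 0},{"claw": 1,"dp": [-0.06,0,-0.18],"twist": 0},{"claw": 1,"dp": [-0.075,0,-0.22],"twist": 0},{"claw": 1,"dp": [-0.09,0,-0.26],"twist": 0},{"claw": 1,"dp": [-0.1,0,-0.29],"twist": 0},{"claw": 1,"dp": [-0.1,0,-0.31],"twist": 0},{"claw": 1,"dp": [-0.1,0,-0.32],"twist": 0}])

```text
clock: 1.15
tcp_pos: [39.3, -174.2, 356.6]
tool_rot: [1.043, 1.304, -1.045]
ft_force: [0.1, -0.1, -0.9]
grip_width: 1.0
```

Request:
drive_tool(steps=[{"claw": 1,"dp": [0,0.017,-0.012],"twist": 0.02},{"claw": 1,"dp": [0,0.042,-0.03],"twist": 0.06},{"claw": 1,"dp": [0,0.07,-0.051],"twist": 0.11},{"claw": 1,"dp": [0,0.1,-0.072],"twist": 0.16},{"claw": 1,"dp": [0,0.13,-0.094],"twist": 0.2},{"claw": 1,"dp": [0,0.15,-0.108],"twist": 0.24},{"claw": 1,"dp": [0,0.163,-0.118],"twist": 0.256},{"claw": 1,"dp": [0,0.167,-0.12],"twist": 0.256},{"claw": 1,"dp": [0,0.167,-0.12],"twist": 0.256},{"claw": 1,"dp": [0,0.167,-0.12],"twist": 0.256}])

```text
clock: 2.15
tcp_pos: [176.1, -21.9, 356.0]
tool_rot: [1.233, 1.194, -1.235]
ft_force: [-0.7, -0.8, 0.4]
grip_width: 1.003
```

```bash
python3 - <<'E'
from h import *
o=get_obs();print(o['tcp_pos'],o['q'],o['clock']);print(Ro.from_rotvec(o['tool_rot']).as_matrix().round(4))
E
```

```text
[176.06560814 -21.87783737 356.0046051 ] [-1.23124016e-01 -4.40766888e-01 -3.35576257e-01  1.67735221e+00
 -3.19723090e-04  3.05139905e+00] 2.15
[[-1.400e-03  9.995e-01 -3.290e-02]
 [-1.000e-04 -3.290e-02 -9.995e-01]
 [-1.000e+00 -1.400e-03  2.000e-04]]
```

Request:
drive_tool(steps=[{"claw": 1,"dp": [0.005,0.02,0.004],"twist": 0},{"claw": 1,"dp": [0.02,0.06,0.01],"twist": 0},{"claw": 1,"dp": [0.045,0.1,0.018],"twist": 0},{"claw": 1,"dp": [0.075,0.14,0.026],"twist": 0},{"claw": 1,"dp": [0.11,0.18,0.034],"twist": 0},{"claw": 1,"dp": [0.145,0.215,0.041],"twist": 0},{"claw": 0.8,"dp": [0.175,0.245,0.046],"twist": 0},{"claw": 0.8,"dp": [0.2,0.267,0.049],"twist": 0},{"claw": 0.8,"dp": [0.21,0.273,0.049],"twist": 0},{"claw": 0.8,"dp": [0.211,0.273,0.049],"twist": 0}])

```text
clock: 3.15
tcp_pos: [446.0, -81.7, 143.7]
tool_rot: [1.235, 1.195, -1.24]
ft_force: [-0.1, 0.5, 0.1]
grip_width: 0.798
```

```bash
python3 - <<'E'
from h import *
o=get_obs();print(o['tcp_pos'],o['q'],o['clock'],o['ft_force'])
s=snap('wrist','w1.png');a=snap('scene','s1.png')
E
```

```text
[445.97958257 -81.74131368 143.73987362] [-1.81213889e-01  2.38145050e-01 -3.07957090e-01  1.02887544e+00
 -9.60637854e-05  2.99807888e+00] 3.15 [-0.08462743  0.5196583   0.10207906]
```

View pics/w1.png

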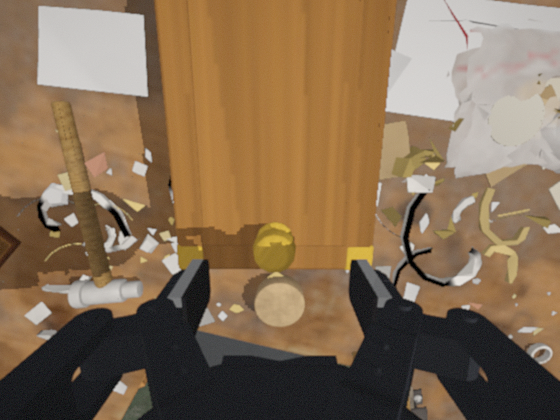

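View pics/s1.png

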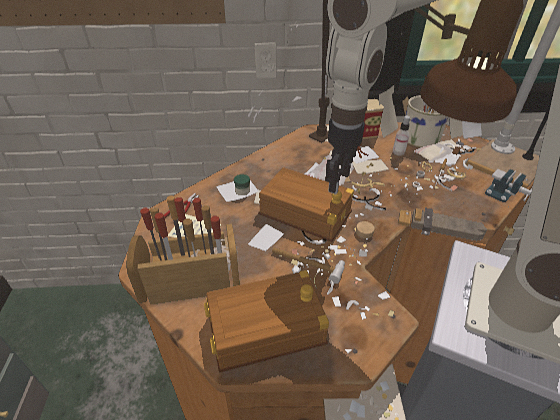

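```bash
python3 - <<'E'
from h import *
s=snapshot('wrist')
print('knob',ray(s,274,250,98), proj(s,[446,-81.7,98]))
for p,z in [((98,292),12),((70,295),12),((138,290),12),((102,280),8),((61,103),8),((90,200),8)]: print(p,ray(s,*p,z).round(1))
for p in [(203,268),(348,268),(372,268),(180,268)]: print(p,ray(s,*p,75).round(1))
E
```

```text
knob [446.96135315 -76.54528699  98.        ] [282.8273103 251.2251131]
(98, 292) [375.   91.6  12. ]
(70, 295) [372.9 118.3  12. ]
(138, 290) [375.8  54.   12. ]
(102, 280) [385.2  88.1   8. ]
(61, 103) [540.7  89.9   8. ]
(90, 200) [461.6  83.3   8. ]
(203, 268) [425.9 -26.9  75. ]
(348, 268) [ 422.4 -125.5   75. ]
(372, 268) [ 421.8 -141.9   75. ]
(180, 268) [426.5 -11.3  75. ]
```

Request:
drive_tool(steps=[{"claw": 0.8,"dp": [0.01,0,-0.003],"twist": 0},{"claw": 0.7,"dp": [0.025,0.001,-0.003],"twist": 0},{"claw": 0.6,"dp": [0.037,0.001,-0.003],"twist": 0},{"claw": 0.6,"dp": [0.04,0.001,-0.003],"twist": 0},{"claw": 0.45,"dp": [0.04,0.001,-0.003],"twist": 0},{"claw": 0.3,"dp": [0.04,0.001,-0.003],"twist": 0},{"claw": 0.15,"dp": [0.04,0.001,-0.003],"twist": 0},{"claw": 0.15,"dp": [0.04,0.001,-0.003],"twist": 0},{"claw": 0.15,"dp": [0.04,0.001,-0.003],"twist": 0},{"claw": 0.15,"dp": [0.04,0.001,-0.003],"twist": 0}], grip_force=40)

```text
clock: 4.3
tcp_pos: [448.5, -78.6, 106.3]
tool_rot: [1.233, 1.189, -1.236]
ft_force: [-3.1, -4.7, 2.8]
grip_width: 0.287
```

```bash
python3 - <<'E'
from h import *
s=snap('wrist','w2.png')
E
```

```text
(no output)
```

View pics/w2.png

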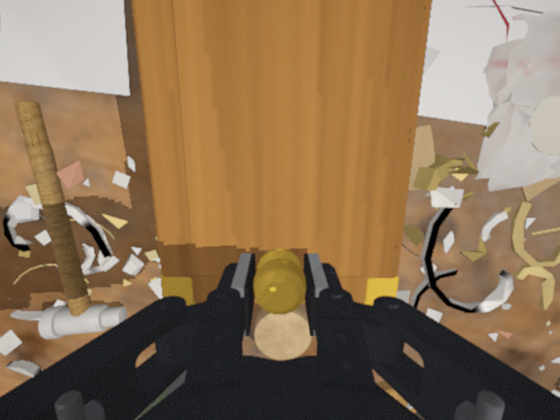

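Request:
drive_tool(steps=[{"claw": 0.15,"dp": [-0.0045,0.0012,0],"twist": 0},{"claw": 0.15,"dp": [-0.0095,0.0025,0],"twist": 0},{"claw": 0.15,"dp": [-0.0187,0.0054,0],"twist": 0},{"claw": 0.15,"dp": [-0.0279,0.0088,0],"twist": 0},{"claw": 0.15,"dp": [-0.0368,0.0127,0],"twist": 0},{"claw": 0.15,"dp": [-0.0456,0.017,0],"twist": 0},{"claw": 0.15,"dp": [-0.0541,0.0218,0],"twist": 0},{"claw": 0.15,"dp": [-0.0541,0.0218,0],"twist": 0},{"claw": 0.15,"dp": [-0.0541,0.0218,0],"twist": 0},{"claw": 0.15,"dp": [-0.0541,0.0218,0],"twist": 0}])

```text
clock: 5.35
tcp_pos: [470.2, -79.5, 159.5]
tool_rot: [1.233, 1.189, -1.237]
ft_force: [0.8, -5.2, -4.8]
grip_width: 0.287
```

```bash
python3 - <<'E'
from h import *
o=get_obs();print(o['tcp_pos'],o['ft_force'],o['clock'])
s=snap('scene','s2.png')
o=get_obs();print(o['tcp_pos'],o['ft_force'],o['clock'])
E
```

```text
[470.23433417 -79.47775327 159.50299919] [ 0.81241677 -5.21346031 -4.80419593] 5.35
[470.22219675 -79.49302421 159.51135387] [ 1.39466214 -5.42261395 -3.32158899] 5.4
```

View pics/s2.png

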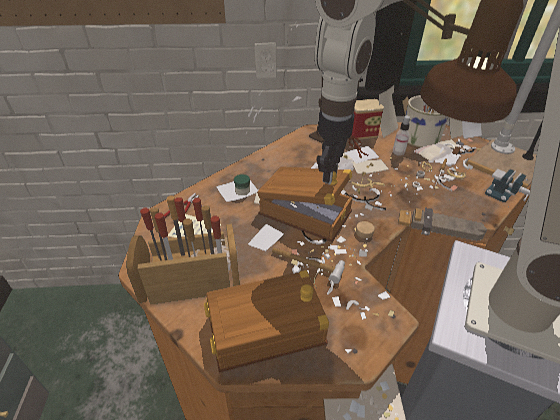

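Request:
drive_tool(steps=[{"claw": 0.15,"dp": [-0.008,0.005,0],"twist": 0},{"claw": 0.15,"dp": [-0.0163,0.0107,0],"twist": 0},{"claw": 0.15,"dp": [-0.0315,0.0231,0],"twist": 0},{"claw": 0.15,"dp": [-0.0453,0.0368,0],"twist": 0},{"claw": 0.15,"dp": [-0.0577,0.0519,0],"twist": 0},{"claw": 0.15,"dp": [-0.0686,0.0681,0],"twist": 0},{"claw": 0.15,"dp": [-0.0777,0.0853,0],"twist": 0},{"claw": 0.15,"dp": [-0.0851,0.1034,0],"twist": 0},{"claw": 0.15,"dp": [-0.0851,0.1034,0],"twist": 0},{"claw": 0.15,"dp": [-0.0851,0.1034,0],"twist": 0}])

```text
clock: 6.4
tcp_pos: [573.7, -83.8, 244.3]
tool_rot: [1.232, 1.189, -1.239]
ft_force: [-0.4, -6.6, -4.1]
grip_width: 0.28
```

```bash
python3 - <<'E'
from h import *
o=get_obs();print(o['tcp_pos'],o['ft_force'],o['clock'])
s=snap('scene','s3.png')
s=snap('wrist','w3.png')
E
```

```text
[573.66735781 -83.84754069 244.33796073] [-0.39806048 -6.62379546 -4.06920955] 6.4
```

View pics/s3.png

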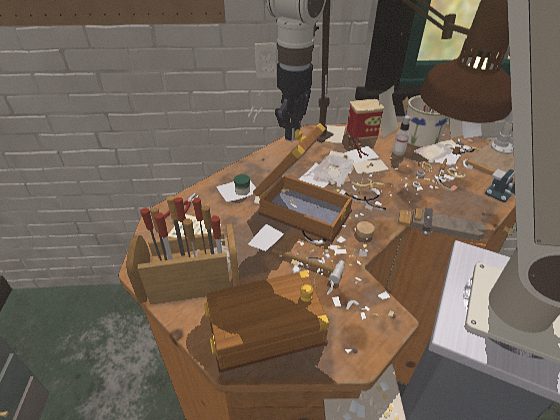

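View pics/w3.png

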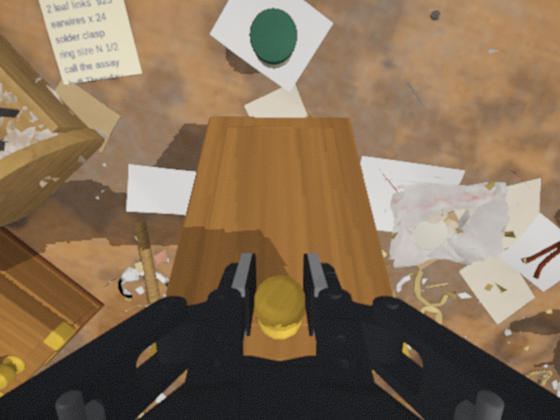

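Request:
drive_tool(steps=[{"claw": 0.4,"dp": [0,0,0],"twist": 0},{"claw": 0.6,"dp": [0,0,0],"twist": 0},{"claw": 0.8,"dp": [0,0,0],"twist": 0},{"claw": 0.8,"dp": [0,0,0],"twist": 0},{"claw": 0.8,"dp": [0,0,0],"twist": 0},{"claw": 0.8,"dp": [0,0,0],"twist": 0},{"claw": 0.8,"dp": [0,0,0],"twist": 0},{"claw": 0.8,"dp": [0,0,0],"twist": 0},{"claw": 0.8,"dp": [0,0,0],"twist": 0},{"claw": 0.8,"dp": [0,0,0],"twist": 0}])

```text
clock: 7.5
tcp_pos: [573.5, -81.4, 244.5]
tool_rot: [1.234, 1.193, -1.234]
ft_force: [0.2, -0.6, -1.5]
grip_width: 0.8
```

```bash
python3 - <<'E'
from h import *
o=get_obs();print(o['tcp_pos'],o['ft_force'],o['clock'])
s=snap('scene','s4.png')
s=snap('wrist','w4.png')
E
```

```text
[573.50684841 -81.42843205 244.51326835] [ 0.15951635 -0.55692028 -1.45448424] 7.5
```

View pics/s4.png

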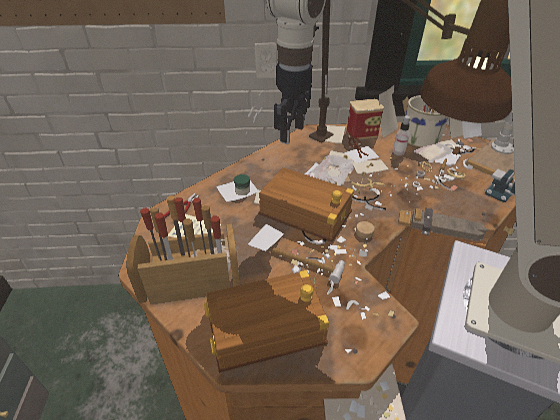

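View pics/w4.png

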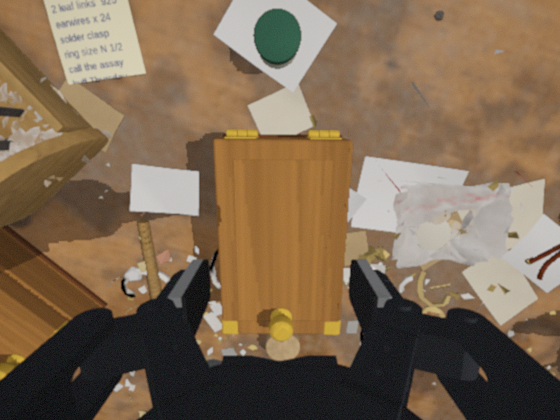

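Request:
drive_tool(steps=[{"claw": 0.8,"dp": [0,-0.02,-0.03],"twist": -0.08},{"claw": 0.8,"dp": [0,-0.045,-0.07],"twist": -0.2},{"claw": 0.8,"dp": [0.005,-0.07,-0.11],"twist": -0.33},{"claw": 0.8,"dp": [0.02,-0.095,-0.15],"twist": -0.46},{"claw": 0.8,"dp": [0.035,-0.12,-0.19],"twist": -0.6},{"claw": 0.8,"dp": [0.05,-0.145,-0.23],"twist": -0.72},{"claw": 0.8,"dp": [0.065,-0.168,-0.265],"twist": -0.78},{"claw": 0.8,"dp": [0.08,-0.183,-0.287],"twist": -0.78},{"claw": 0.8,"dp": [0.09,-0.186,-0.292],"twist": -0.78},{"claw": 0.8,"dp": [0.094,-0.186,-0.293],"twist": -0.78}])

```text
clock: 8.6
tcp_pos: [396.8, 218.0, 149.7]
tool_rot: [0.642, 1.474, -0.644]
ft_force: [0.4, 0.3, -0.4]
grip_width: 0.799
```

```bash
python3 - <<'E'
from h import *
o=get_obs();print(o['tcp_pos'],o['q'],o['clock'],o['ft_force'])
s=snap('wrist','w5.png')
import pickle;pickle.dump(s,open('w5.pkl','wb'))
R=Ro.from_rotvec(o['tool_rot']).as_matrix();print(R.round(3))
print(proj(s,o['tcp_pos']*[1,1,0]+[0,0,98]))
E
```

```text
[396.84607099 218.02765381 149.67336468] [ 5.02631560e-01  2.28896235e-01 -3.02852207e-01  1.04049302e+00
 -4.03695985e-04  2.89649405e+00] 8.6 [ 0.38520277  0.32440602 -0.37715562]
[[-0.001  0.733  0.68 ]
 [-0.001  0.68  -0.733]
 [-1.    -0.001  0.   ]]
[281.3723296  250.01951067]
```

View pics/w5.png

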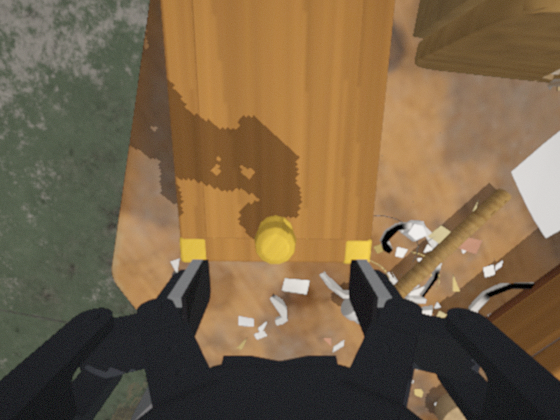

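Request:
drive_tool(steps=[{"claw": 0.8,"dp": [0.01,0.001,-0.001],"twist": 0},{"claw": 0.7,"dp": [0.026,0.002,-0.001],"twist": 0},{"claw": 0.6,"dp": [0.04,0.003,-0.001],"twist": 0},{"claw": 0.55,"dp": [0.044,0.003,-0.001],"twist": 0},{"claw": 0.4,"dp": [0.044,0.003,-0.001],"twist": 0},{"claw": 0.15,"dp": [0.044,0.003,-0.001],"twist": 0},{"claw": 0.15,"dp": [0.044,0.003,-0.001],"twist": 0},{"claw": 0.15,"dp": [0.044,0.003,-0.001],"twist": 0},{"claw": 0.15,"dp": [0.044,0.003,-0.001],"twist": 0},{"claw": 0.15,"dp": [0.044,0.003,-0.001],"twist": 0}])

```text
clock: 9.65
tcp_pos: [397.5, 222.0, 106.9]
tool_rot: [0.646, 1.479, -0.642]
ft_force: [-4.4, 5.8, -0.3]
grip_width: 0.286
```

```bash
python3 - <<'E'
from h import *
o=get_obs();print(o['tcp_pos'],o['clock'],o['ft_force'])
s=snap('wrist','w6.png')
E
```

```text
[397.53478944 221.95733942 106.92309326] 9.65 [-4.37404937  5.83438985 -0.27015373]
```

View pics/w6.png

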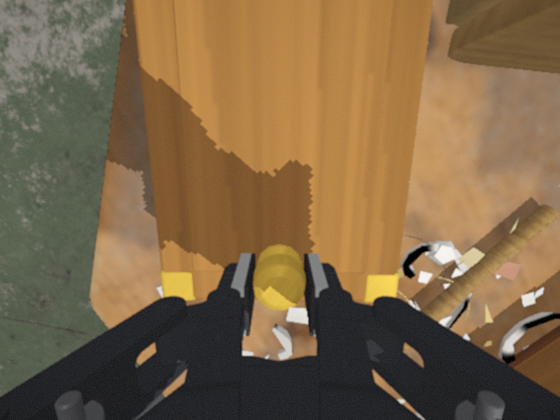

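Request:
drive_tool(steps=[{"claw": 0.15,"dp": [-0.0095,0.0025,-0.002],"twist": 0},{"claw": 0.15,"dp": [-0.0279,0.0088,-0.002],"twist": 0},{"claw": 0.15,"dp": [-0.0456,0.017,-0.002],"twist": 0},{"claw": 0.15,"dp": [-0.0704,0.0325,-0.002],"twist": 0},{"claw": 0.15,"dp": [-0.0856,0.0449,-0.002],"twist": 0},{"claw": 0.15,"dp": [-0.0994,0.0586,-0.002],"twist": 0},{"claw": 0.15,"dp": [-0.1118,0.0737,-0.002],"twist": 0},{"claw": 0.15,"dp": [-0.1227,0.0899,-0.002],"twist": 0},{"claw": 0.15,"dp": [-0.1318,0.1071,-0.002],"twist": 0},{"claw": 0.15,"dp": [-0.1392,0.1252,-0.002],"twist": 0}])

```text
clock: 10.7
tcp_pos: [490.0, 306.3, 246.2]
tool_rot: [0.643, 1.473, -0.647]
ft_force: [0.7, -1.5, -7.3]
grip_width: 0.286
```

Request:
drive_tool(steps=[{"claw": 0.15,"dp": [0,0,0],"twist": 0},{"claw": 0.15,"dp": [0,0,0],"twist": 0},{"claw": 0.3,"dp": [0,0,0],"twist": 0},{"claw": 0.4,"dp": [0,0,0],"twist": 0},{"claw": 0.5,"dp": [0,0,0],"twist": 0},{"claw": 0.6,"dp": [0,0,0],"twist": 0},{"claw": 0.7,"dp": [0,0,0],"twist": 0},{"claw": 0.8,"dp": [0,0,0],"twist": 0},{"claw": 0.8,"dp": [0,0,0],"twist": 0},{"claw": 0.8,"dp": [-0.01,0,0],"twist": 0}])

```text
clock: 11.7
tcp_pos: [489.0, 306.5, 254.6]
tool_rot: [0.643, 1.475, -0.647]
ft_force: [-0.3, 0.7, -0.6]
grip_width: 0.805
```

```bash
python3 - <<'E'
from h import *
o=get_obs();print(o['tcp_pos'],o['clock'],o['ft_force'])
s=snap('wrist','w7.png');s=snap('scene','s7.png')
E
```

```text
[488.99462095 306.51332077 254.55144848] 11.7 [-0.27994155  0.70924005 -0.64696508]
```

View pics/w7.png

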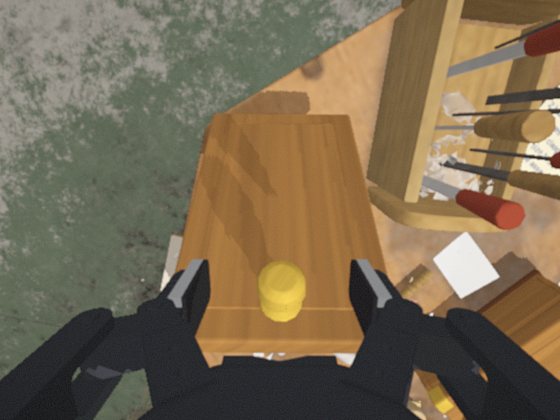

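View pics/s7.png

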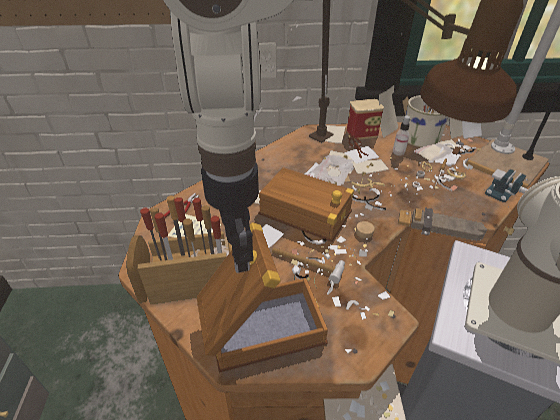

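Request:
drive_tool(steps=[{"claw": 0.8,"dp": [-0.03,0,0],"twist": 0},{"claw": 0.8,"dp": [-0.06,0,0],"twist": 0},{"claw": 0.8,"dp": [-0.06,-0.025,0.012],"twist": -0.15},{"claw": 0.8,"dp": [-0.06,-0.06,0.03],"twist": -0.3},{"claw": 0.8,"dp": [-0.06,-0.1,0.05],"twist": -0.45},{"claw": 0.8,"dp": [-0.055,-0.14,0.07],"twist": -0.6},{"claw": 0.9,"dp": [-0.04,-0.175,0.086],"twist": -0.75},{"claw": 1,"dp": [-0.01,-0.2,0.099],"twist": -0.9},{"claw": 1,"dp": [0.03,-0.215,0.106],"twist": -1.05},{"claw": 1,"dp": [0.06,-0.218,0.108],"twist": -1.2}])

```text
clock: 12.8
tcp_pos: [401.7, 78.0, 194.7]
tool_rot: [-0.297, 1.55, 0.297]
ft_force: [1.3, 0.4, -0.2]
grip_width: 0.999
```

```bash
python3 - <<'E'
from h import *
o=get_obs();print(o['tcp_pos'],o['q'],o['clock'],o['ft_force']);R=Ro.from_rotvec(o['tool_rot']).as_matrix();print(R.round(3), np.degrees(np.arctan2(R[1,1],R[0,1])))
E
```

```text
[401.68399636  78.01197973 194.70416127] [ 1.92061116e-01  1.02387214e-01 -3.30178785e-01  1.13805418e+00
 -3.47889876e-04  1.38419126e+00] 12.8 [ 1.27034341  0.39127016 -0.16254154]
[[ 0.    -0.37   0.929]
 [-0.     0.929  0.37 ]
 [-1.    -0.     0.   ]] 111.69597095606068
```

Request:
drive_tool(steps=[{"claw": 1,"dp": [0,0,0],"twist": -0.15},{"claw": 1,"dp": [0.01,0,0],"twist": -0.3},{"claw": 1,"dp": [0.02,0,0],"twist": -0.45},{"claw": 1,"dp": [0.03,0,0],"twist": -0.6},{"claw": 1,"dp": [0.04,0,0],"twist": -0.75},{"claw": 1,"dp": [0.05,0,0],"twist": -0.9},{"claw": 1,"dp": [0.06,0,0],"twist": -1.05},{"claw": 1,"dp": [0.06,0,0],"twist": -1.2},{"claw": 1,"dp": [0.06,0,0],"twist": -1.227},{"claw": 1,"dp": [0.06,0,0],"twist": -1.227}])

```text
clock: 13.8
tcp_pos: [403.3, 79.8, 136.1]
tool_rot: [-1.231, 1.195, 1.23]
ft_force: [0.5, -0.7, 0.8]
grip_width: 1.004
```

```bash
python3 - <<'E'
from h import *
import pickle
o=get_obs();print(o['tcp_pos'],o['q'],o['clock'],o['ft_force']);R=Ro.from_rotvec(o['tool_rot']).as_matrix();print(R.round(3), np.degrees(np.arctan2(R[1,1],R[0,1])))
s=snap('wrist','w8.png');t=snap('top','t8.png');a=snap('scene','s8.png');pickle.dump((s,t,a),open('S8.pkl','wb'))
E
```

```text
[403.33241032  79.80443906 136.11245428] [ 1.95329734e-01  1.65347712e-01 -4.25099811e-01  9.79374202e-01
  1.45947470e-05  1.66401145e-01] 13.8 [ 0.48428286 -0.72966536  0.77589867]
[[ 0.001 -1.    -0.029]
 [ 0.    -0.029  1.   ]
 [-1.    -0.001  0.   ]] -178.34251833945638
```

View pics/w8.png

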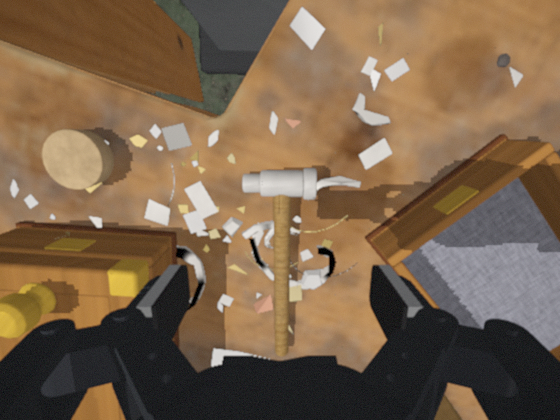

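View pics/t8.png

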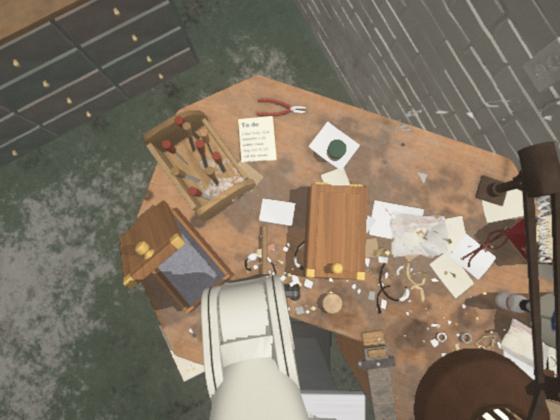

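View pics/s8.png

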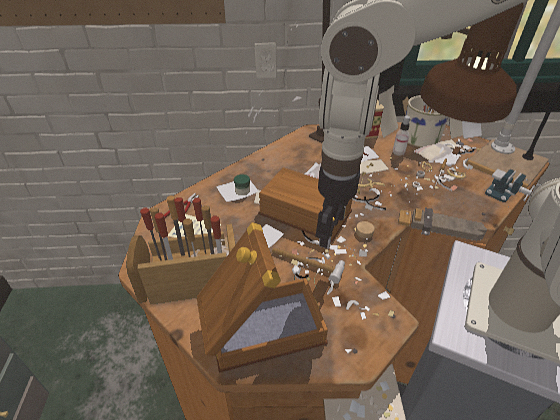

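```bash
python3 - <<'E'
from h import *
import pickle
s,t,a=pickle.load(open('S8.pkl','rb'))
for p,z in [((280,184),12),((281,205),8),((281,345),8),((244,184),12),((317,184),12)]: print(ray(s,*p,z).round(1))
print(proj(s,[403,79.8,10]))
# lid A angle: triangulate knob & front corners in top vs scene
def tri(a_,b_):
    A=[];B=[]
    for s,p in((t,a_),(a,b_)):
        K=np.array(s['intrinsics']);R=np.array(s['R']);c=-R.T@s['t'];d=R.T@np.linalg.solve(K,[*p,1]);d/=np.linalg.norm(d)
        M=np.eye(3)-np.outer(d,d);A.append(M);B.append(M@c)
    return np.linalg.lstsq(np.vstack(A),np.hstack(B),rcond=None)[0].round()
im=t['color'][:,:,::-1][190:310,110:240]; cv2.imwrite('pics/z6.png',cv2.resize(im,None,fx=5,fy=5,interpolation=cv2.INTER_CUBIC))
im=a['color'][:,:,::-1][210:360,190:340]; cv2.imwrite('pics/z7.png',cv2.resize(im,None,fx=4,fy=4,interpolation=cv2.INTER_CUBIC))
E
```

```text
[377.1  81.3  12. ]
[395.5  82.7   8. ]
[534.3  87.    8. ]
[377.9  52.4  12. ]
[376.2 111.1  12. ]
[277.23979448 214.16425303]
```

View pics/z6.png

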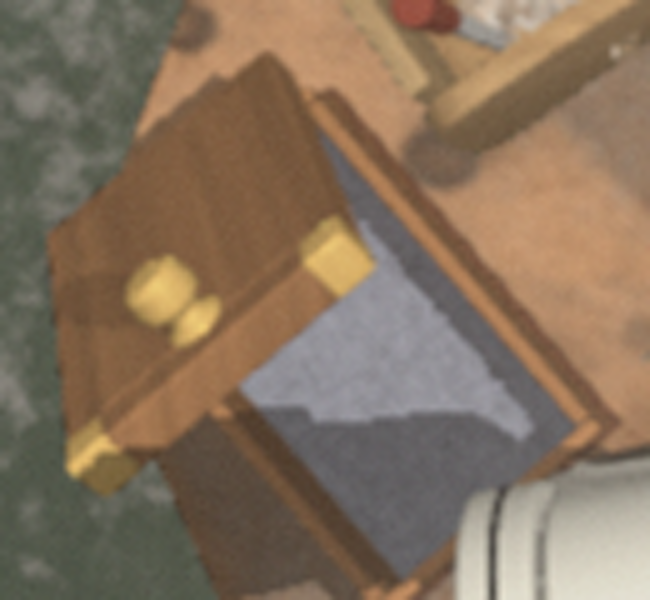

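View pics/z7.png

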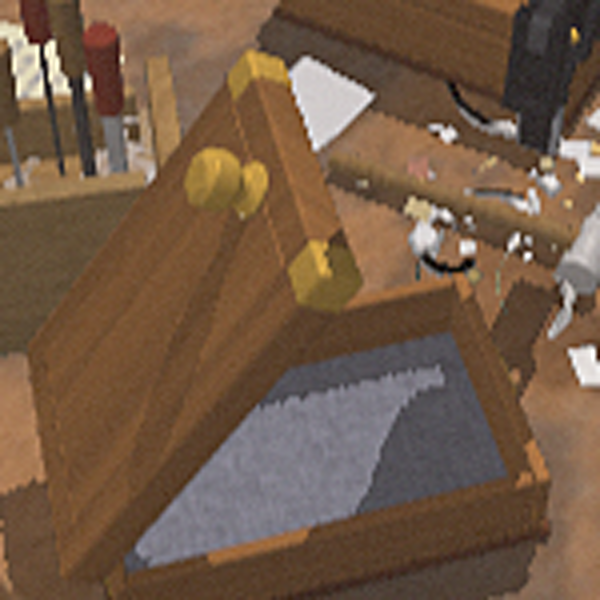

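```bash
python3 - <<'E'
from h import *
import pickle
s,t,a=pickle.load(open('S8.pkl','rb'))
def tri(a_,b_):
    A=[];B=[]
    for s,p in((t,a_),(a,b_)):
        K=np.array(s['intrinsics']);R=np.array(s['R']);c=-R.T@s['t'];d=R.T@np.linalg.solve(K,[*p,1]);d/=np.linalg.norm(d)
        M=np.eye(3)-np.outer(d,d);A.append(M);B.append(M@c)
    return np.linalg.lstsq(np.vstack(A),np.hstack(B),rcond=None)[0].round()
yaw=np.radians(42.8);ex=np.array([np.cos(yaw),np.sin(yaw)])
C=np.array([398,220.5])+82*ex;H=C+108*ex
print('C',C,'H',H)
for X in (tri((185,243),(262.5,229.5)),tri((142.4,248.4),(243.2,254.5))):
    r=(X[:2]-H)@ex; print(X,r,X[2]-51,np.degrees(np.arctan2(X[2]-51,-r)))
for th in(.85,.9,.95,1,1.05): print(th,'knobcap',-190*np.cos(th)+46*np.sin(th),190*np.sin(th)+46*np.cos(th),'corner',-210*np.cos(th),210*np.sin(th))
E
```

```text
C [458.16584889 276.21418695] H [537.40867426 349.59384781]
[492. 223. 216.] -119.33078947607586 165.0 54.12491007770882
[483. 299. 229.] -74.2968191327265 178.0 67.3444473949317
0.85 knobcap -90.83789908169315 173.1025016873648 corner -138.59646063584626 157.76888507946146
0.9 knobcap -82.072856128562 177.4261713696724 corner -130.53809333683952 164.4986510217715
0.95 knobcap -73.10267377782668 181.30636802531964 corner -122.15344878741556 170.81725600576848
1 knobcap -63.94977281378332 184.73339318343477 corner -113.46348423230936 176.70890680965826
1.05 knobcap -54.63703072210334 187.69868106588265 corner -104.48992005726267 182.15887737474355
```

Request:
drive_tool(steps=[{"claw": 1,"dp": [0.005,0.013,0.001],"twist": 0},{"claw": 1,"dp": [0.02,0.025,0.001],"twist": 0},{"claw": 1,"dp": [0.05,0.027,0.001],"twist": 0},{"claw": 1,"dp": [0.08,0.027,0.001],"twist": 0},{"claw": 1,"dp": [0.1,0.027,0.001],"twist": 0},{"claw": 0.9,"dp": [0.108,0.027,0.001],"twist": 0},{"claw": 0.8,"dp": [0.109,0.027,0.001],"twist": 0},{"claw": 0.8,"dp": [0.109,0.027,0.001],"twist": 0},{"claw": 0.8,"dp": [0.109,0.027,0.001],"twist": 0},{"claw": 0.8,"dp": [0.109,0.027,0.001],"twist": 0}], grip_force=40)

```text
clock: 14.95
tcp_pos: [376.9, 80.1, 27.6]
tool_rot: [-1.233, 1.192, 1.231]
ft_force: [0.0, 0.4, 0.8]
grip_width: 0.799
```

```bash
python3 - <<'E'
from h import *
o=get_obs();print(o['tcp_pos'],o['clock'],o['ft_force'],o['grip_width'])
s=snap('wrist','w9.png');a=snap('scene','s9.png')
im=a['color'][:,:,::-1][180:330,250:400]; cv2.imwrite('pics/z9.png',cv2.resize(im,None,fx=4,fy=4,interpolation=cv2.INTER_CUBIC))
E
```

```text
[376.87037353  80.07062287  27.61684474] 14.95 [0.04393225 0.39500933 0.78297863] 0.7990277106931176
```

View pics/w9.png

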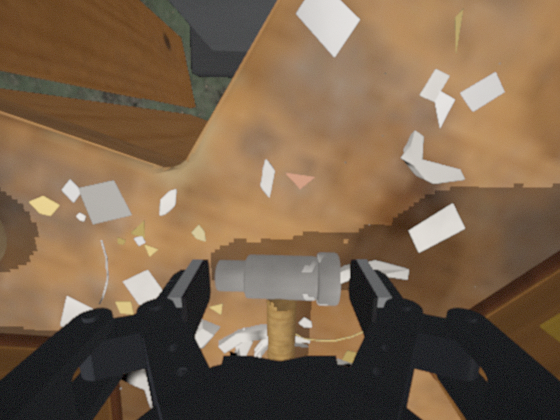

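View pics/z9.png

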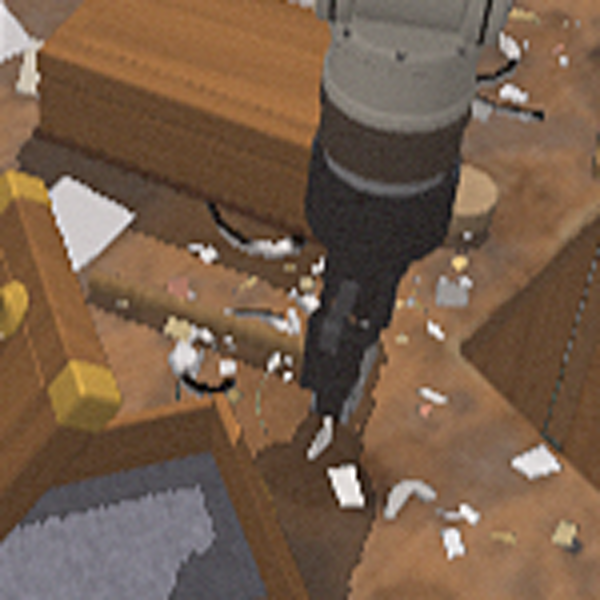

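```bash
python3 - <<'E'
from h import *
s=snapshot('wrist')
print(proj(s,[376.9,80.1,14]),ray(s,278,280,25),ray(s,278,280,14))
E
```

```text
[276.13256859 280.57161585] [370.65144163  80.84164023  25.        ] [376.56750338  80.98754397  14.        ]
```

Request:
drive_tool(steps=[{"claw": 0.72,"dp": [0,0,0],"twist": 0},{"claw": 0.66,"dp": [0,0,0],"twist": 0},{"claw": 0.6,"dp": [0,0,0],"twist": 0},{"claw": 0.5,"dp": [0,0,0],"twist": 0},{"claw": 0.5,"dp": [0,0,0],"twist": 0},{"claw": 0.5,"dp": [0,0,0],"twist": 0},{"claw": 0.5,"dp": [-0.002,0,0],"twist": 0},{"claw": 0.5,"dp": [-0.006,0,0],"twist": 0},{"claw": 0.5,"dp": [-0.012,0,0],"twist": 0},{"claw": 0.5,"dp": [-0.02,0,0],"twist": 0}], grip_force=70)

```text
clock: 16.1
tcp_pos: [375.5, 79.8, 46.9]
tool_rot: [-1.232, 1.195, 1.233]
ft_force: [0.4, -0.1, -1.5]
grip_width: 0.654
```

```bash
python3 - <<'E'
from h import *
o=get_obs();print(o['tcp_pos'],o['clock'],o['ft_force'],o['grip_width'])
s=snap('wrist','w10.png');a=snap('scene','s10.png')
im=a['color'][:,:,::-1][180:330,250:400]; cv2.imwrite('pics/z10.png',cv2.resize(im,None,fx=4,fy=4,interpolation=cv2.INTER_CUBIC))
E
```

```text
[375.49146421  79.76664076  46.92816652] 16.1 [ 0.44452325 -0.08685521 -1.48609234] 0.6541907745216727
```

View pics/w10.png

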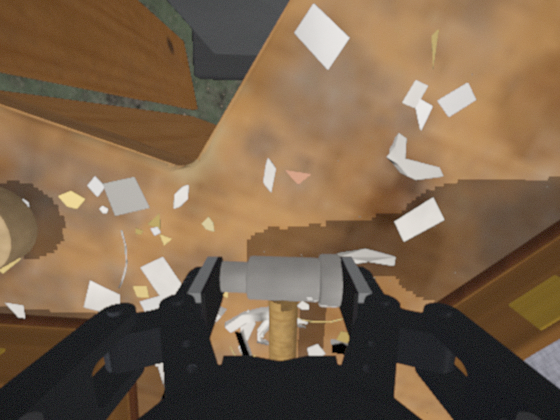

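View pics/z10.png

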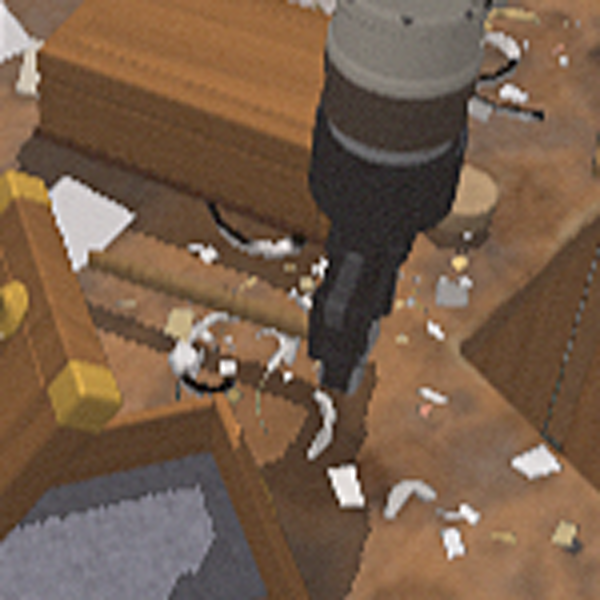

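Request:
drive_tool(steps=[{"claw": 0.5,"dp": [-0.01,0.003,0.002],"twist": 0},{"claw": 0.5,"dp": [-0.03,0.01,0.008],"twist": 0},{"claw": 0.5,"dp": [-0.05,0.022,0.018],"twist": 0},{"claw": 0.5,"dp": [-0.07,0.036,0.029],"twist": -0.06},{"claw": 0.5,"dp": [-0.09,0.05,0.04],"twist": -0.16},{"claw": 0.5,"dp": [-0.108,0.06,0.048],"twist": -0.28},{"claw": 0.5,"dp": [-0.12,0.067,0.054],"twist": -0.4},{"claw": 0.5,"dp": [-0.123,0.07,0.057],"twist": -0.52},{"claw": 0.5,"dp": [-0.123,0.07,0.057],"twist": -0.64},{"claw": 0.5,"dp": [-0.123,0.07,0.057],"twist": -0.717}])

```text
clock: 17.2
tcp_pos: [303.6, 134.8, 170.3]
tool_rot: [-1.739, 0.753, 1.738]
ft_force: [0.4, 0.2, -0.8]
grip_width: 0.653
```

```bash
python3 - <<'E'
from h import *
import pickle
o=get_obs();print(o['tcp_pos'],o['q'],o['clock'],o['ft_force'],o['grip_width'])
R=Ro.from_rotvec(o['tool_rot']).as_matrix();print(R.round(4),np.degrees(np.arctan2(R[1,1],R[0,1])))
s=snap('wrist','w11.png');a=snap('scene','s11.png');t=snap('top','t11.png');pickle.dump((s,a,t),open('S11.pkl','wb'))
E
```

```text
[303.63352726 134.77375508 170.34176735] [ 4.17760087e-01 -2.79736166e-02 -5.36453764e-01  1.06173396e+00
 -1.87412671e-05 -3.35052967e-01] 17.2 [ 0.4173595   0.17665984 -0.7772458 ] 0.6527172262573765
[[ 5.000e-04 -7.298e-01 -6.837e-01]
 [ 2.000e-04 -6.837e-01  7.298e-01]
 [-1.000e+00 -5.000e-04 -2.000e-04]] -136.86698629264038
```

View pics/w11.png

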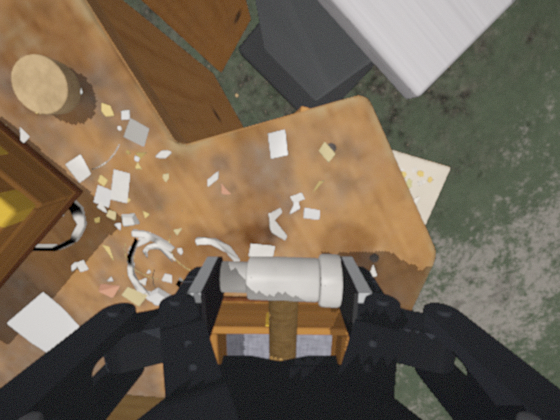

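View pics/s11.png

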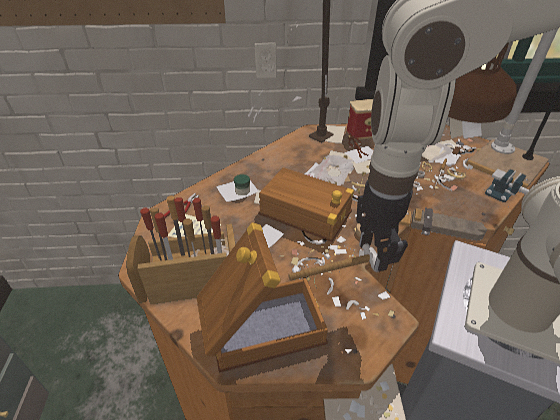

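View pics/t11.png

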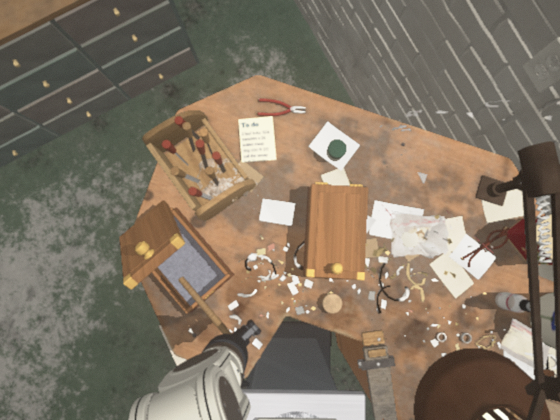

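```bash
python3 - <<'E'
from h import *
import pickle
s,a,t=pickle.load(open('S11.pkl','rb'))
for n,S,(x0,y0,w) in (('t',t,(160,260,100)),('s',a,(270,220,130))):
    im=S['color'][:,:,::-1][y0:y0+w,x0:x0+w]; cv2.imwrite(f'pics/z11{n}.png',cv2.resize(im,(600,600),interpolation=cv2.INTER_CUBIC))
e=np.array([.7337,.6794])
for off in (-130+165,):
  for z in (140,150,160):
    P=np.array([303.6,134.8])+165*e
    print(proj(t,[*P,z]),proj(a,[*P,z]))
E
```

```text
[180.96557156 276.96752983] [288.58862702 279.04825782]
[179.77444387 277.31219073] [288.70925377 275.54899115]
[178.55421264 277.66527295] [288.83215414 271.98376869]
```

View pics/z11t.png

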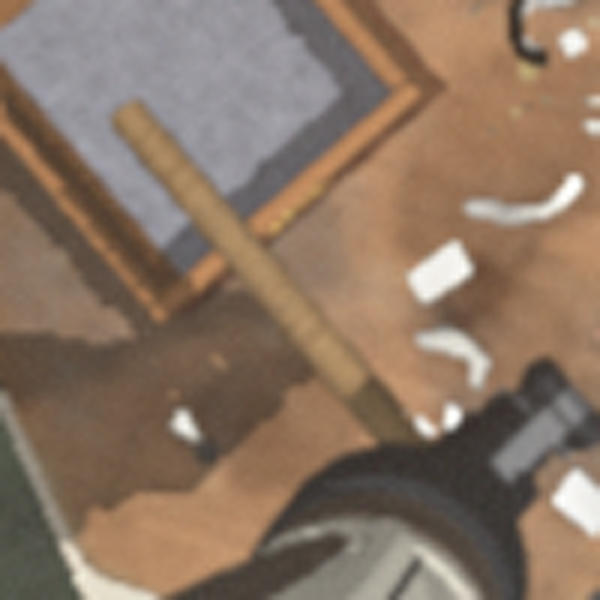

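View pics/z11s.png

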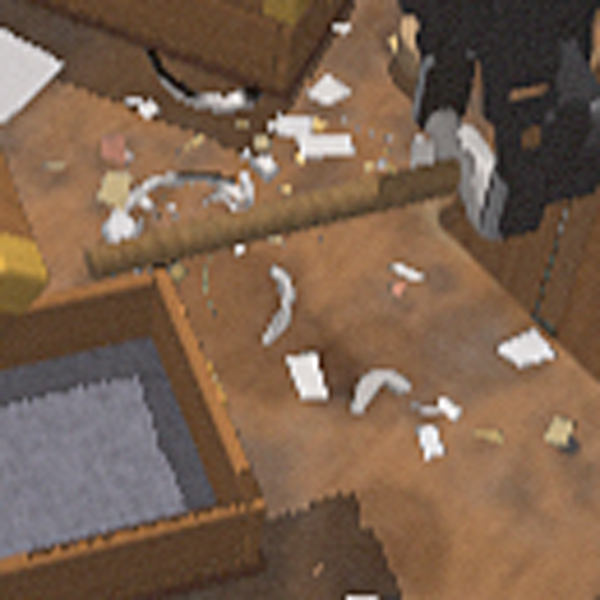

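Request:
drive_tool(steps=[{"claw": 0.5,"dp": [0.005,-0.007,0],"twist": 0},{"claw": 0.5,"dp": [0.015,-0.022,0],"twist": 0},{"claw": 0.5,"dp": [0.028,-0.041,0],"twist": 0},{"claw": 0.5,"dp": [0.041,-0.06,0],"twist": 0},{"claw": 0.5,"dp": [0.054,-0.079,0],"twist": 0},{"claw": 0.5,"dp": [0.067,-0.098,0],"twist": 0},{"claw": 0.5,"dp": [0.078,-0.115,0],"twist": 0},{"claw": 0.5,"dp": [0.085,-0.125,0],"twist": 0},{"claw": 0.5,"dp": [0.086,-0.128,0],"twist": 0},{"claw": 0.5,"dp": [0.086,-0.128,0],"twist": 0}])

```text
clock: 18.35
tcp_pos: [397.8, 221.7, 83.4]
tool_rot: [-1.735, 0.758, 1.736]
ft_force: [-0.1, 0.6, -1.9]
grip_width: 0.655
```

```bash
python3 - <<'E'
from h import *
import pickle
o=get_obs();print(o['tcp_pos'],o['clock'],o['ft_force'],o['grip_width'])
s=snap('wrist','w12.png');a=snap('scene','s12.png');t=snap('top','t12.png');pickle.dump((s,a,t),open('S12.pkl','wb'))
im=a['color'][:,:,::-1][220:370,190:340]; cv2.imwrite('pics/z12.png',cv2.resize(im,None,fx=4,fy=4,interpolation=cv2.INTER_CUBIC))
E
```

```text
[397.78163621 221.67694903  83.39939065] 18.35 [-0.12675721  0.56058617 -1.85277372] 0.6550744910428932
```

View pics/w12.png

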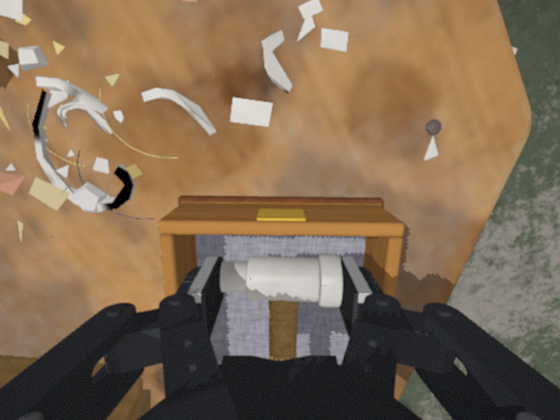

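View pics/z12.png

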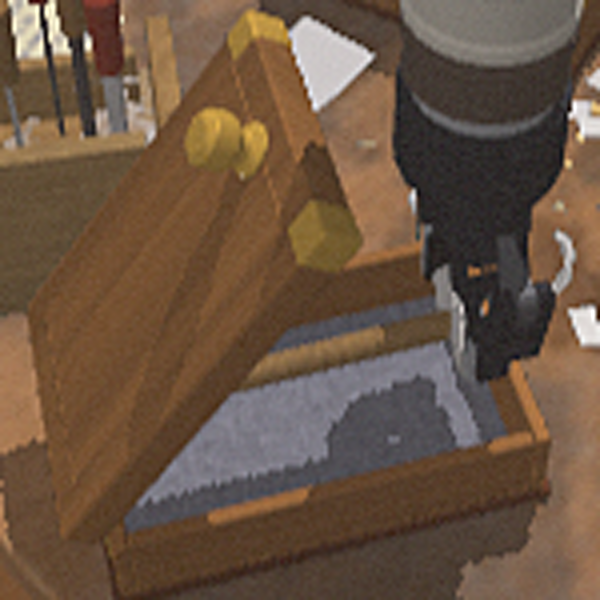

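```bash
python3 - <<'E'
from h import *
import pickle
s,a,t=pickle.load(open('S12.pkl','rb'))
e=np.array([.7337,.6794]);n=np.array([-.6794,.7337])
for p,z in [((280,236),50),((180,236),50),((385,236),50),((162,232),50),((402,230),50),((280,220),50),((280,256),66),((281,281),66)]:
    X=ray(s,*p,z)[:2]; print(p,z,(X@e-523).round(1),(X@n+107.5).round(1))
X=get_obs()['tcp_pos'][:2];print(X@e-523,X@n+107.5)
E
```

```text
(280, 236) 50 -94.5 1.7
(180, 236) 50 -94.5 -51.3
(385, 236) 50 -94.6 57.3
(162, 232) 50 -96.7 -60.6
(402, 230) 50 -98.0 65.9
(280, 220) 50 -103.4 1.6
(280, 256) 66 -90.1 1.6
(281, 281) 66 -76.7 2.2
-80.82751940575417 -0.2198012151955453
```

Request:
drive_tool(steps=[{"claw": 0.5,"dp": [0.003,-0.001,0],"twist": 0},{"claw": 0.5,"dp": [0.009,-0.002,0],"twist": 0},{"claw": 0.5,"dp": [0.016,-0.003,0],"twist": 0},{"claw": 0.5,"dp": [0.023,-0.003,0],"twist": 0},{"claw": 0.5,"dp": [0.03,-0.003,0],"twist": 0},{"claw": 0.5,"dp": [0.036,-0.003,0],"twist": 0},{"claw": 0.5,"dp": [0.041,-0.003,0],"twist": 0},{"claw": 0.5,"dp": [0.045,-0.003,0],"twist": 0},{"claw": 0.5,"dp": [0.047,-0.003,0],"twist": 0},{"claw": 0.5,"dp": [0.047,-0.003,0],"twist": 0}])

```text
clock: 19.5
tcp_pos: [400.0, 223.7, 36.5]
tool_rot: [-1.735, 0.757, 1.736]
ft_force: [0.2, 0.1, -1.2]
grip_width: 0.655
```

```bash
python3 - <<'E'
from h import *
o=get_obs();print(o['tcp_pos'],o['clock'],o['ft_force'],o['grip_width'])
s=snap('wrist','w13.png');a=snap('scene','s13.png')
im=a['color'][:,:,::-1][220:370,190:340]; cv2.imwrite('pics/z13.png',cv2.resize(im,None,fx=4,fy=4,interpolation=cv2.INTER_CUBIC))
E
```

```text
[400.03472505 223.702114    36.45227086] 19.5 [ 0.18743565  0.09301925 -1.16514232] 0.6548305528106005
```

View pics/w13.png

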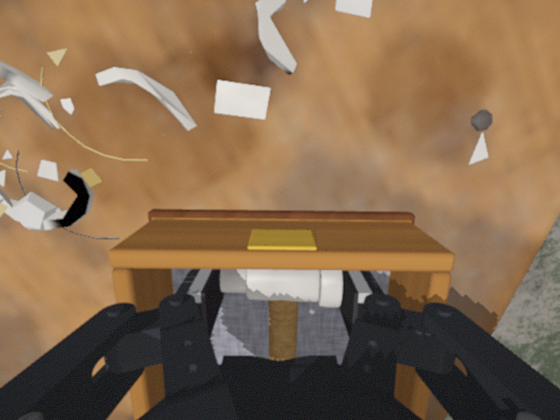

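View pics/z13.png

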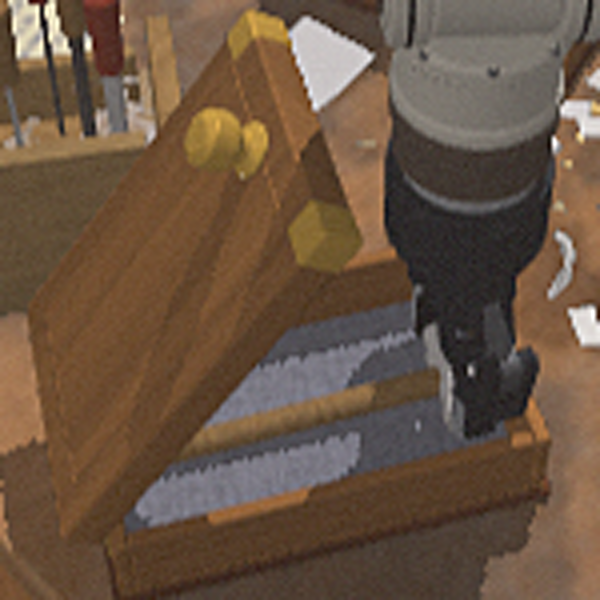

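Request:
drive_tool(steps=[{"claw": 0.5,"dp": [0.0005,0,0],"twist": 0},{"claw": 0.5,"dp": [0.001,0,0],"twist": 0},{"claw": 0.5,"dp": [0.001,0,0],"twist": 0},{"claw": 0.66,"dp": [0.001,0,0],"twist": 0},{"claw": 0.7,"dp": [0.001,0,0],"twist": 0},{"claw": 0.74,"dp": [0.001,0,0],"twist": 0},{"claw": 0.78,"dp": [0.001,0,0],"twist": 0},{"claw": 0.8,"dp": [0.001,0,0],"twist": 0},{"claw": 0.8,"dp": [0.001,0,0],"twist": 0},{"claw": 0.8,"dp": [0.001,0,0],"twist": 0}], grip_force=30)

```text
clock: 20.6
tcp_pos: [400.2, 223.8, 35.7]
tool_rot: [-1.735, 0.757, 1.735]
ft_force: [0.1, -0.8, -0.6]
grip_width: 0.798
```

```bash
python3 - <<'E'
from h import *
o=get_obs();print(o['tcp_pos'],o['clock'],o['ft_force'],o['grip_width'])
s=snap('wrist','w14.png')
E
```

```text
[400.20127503 223.80738741  35.73577516] 20.6 [ 0.05101135 -0.82733156 -0.56581169] 0.7976932272493314
```

View pics/w14.png

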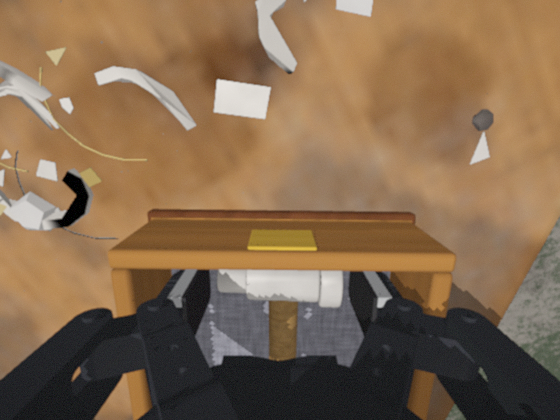

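Request:
drive_tool(steps=[{"claw": 0.8,"dp": [-0.008,0,0],"twist": 0},{"claw": 0.8,"dp": [-0.025,0,0],"twist": 0},{"claw": 0.8,"dp": [-0.05,0.002,0],"twist": 0},{"claw": 0.8,"dp": [-0.08,0.015,0],"twist": 0},{"claw": 0.8,"dp": [-0.11,0.04,0],"twist": 0},{"claw": 0.8,"dp": [-0.14,0.07,0],"twist": 0},{"claw": 0.8,"dp": [-0.16,0.1,0],"twist": 0},{"claw": 0.8,"dp": [-0.17,0.12,0],"twist": 0},{"claw": 0.8,"dp": [-0.17,0.13,0],"twist": 0},{"claw": 0.8,"dp": [-0.17,0.13,0],"twist": 0}])

```text
clock: 21.65
tcp_pos: [304.3, 134.8, 205.9]
tool_rot: [-1.735, 0.757, 1.734]
ft_force: [0.8, 0.4, -0.9]
grip_width: 0.799
```

```bash
python3 - <<'E'
from h import *
import pickle
o=get_obs();print(o['tcp_pos'],o['clock'],o['ft_force'],o['grip_width'])
s=snap('wrist','w15.png');a=snap('scene','s15.png');t=snap('top','t15.png');pickle.dump((s,a,t),open('S15.pkl','wb'))
im=a['color'][:,:,::-1][210:360,190:340]; cv2.imwrite('pics/z15.png',cv2.resize(im,None,fx=4,fy=4,interpolation=cv2.INTER_CUBIC))
im=t['color'][:,:,::-1][190:310,110:240]; cv2.imwrite('pics/z15t.png',cv2.resize(im,None,fx=5,fy=5,interpolation=cv2.INTER_CUBIC))
E
```

```text
[304.29871438 134.84434175 205.9457428 ] 21.65 [ 0.84895708  0.37899826 -0.8556225 ] 0.7988255398900473
```

View pics/s15.png

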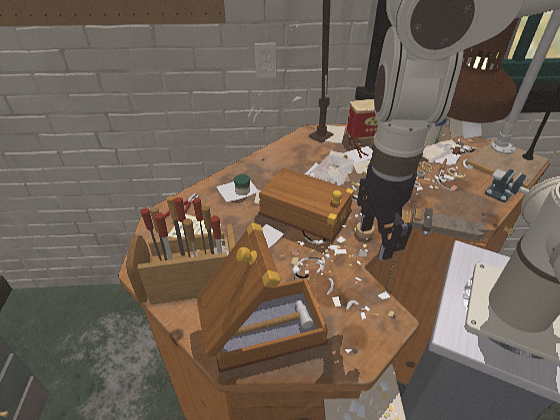

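View pics/z15.png

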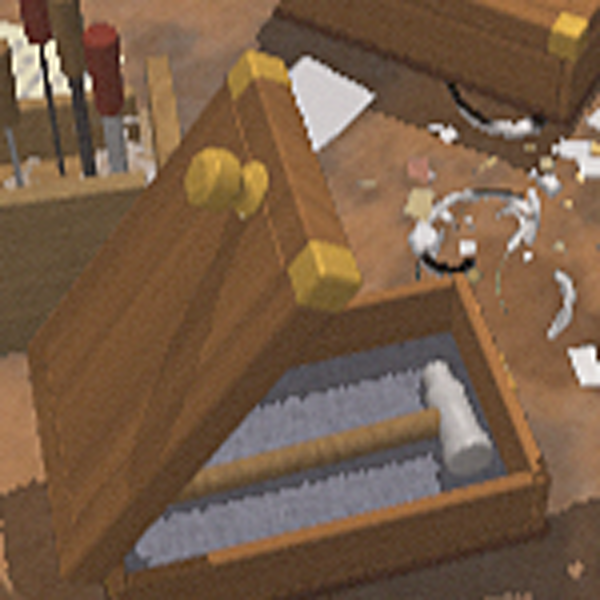

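View pics/z15t.png

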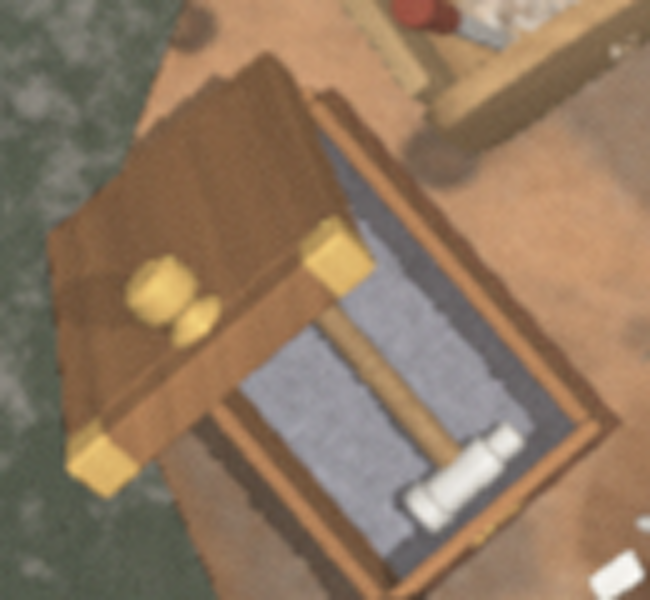

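View pics/t15.png

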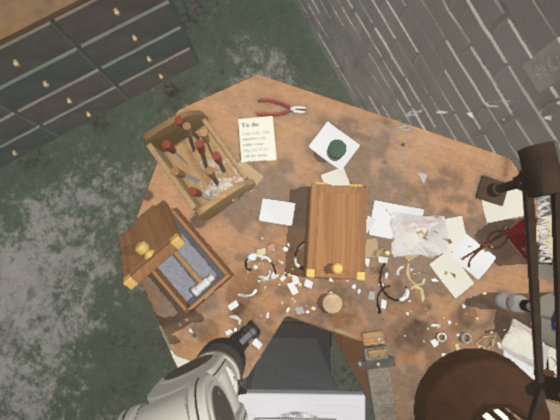

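```bash
python3 - <<'E'
from h import *
print(get_obs()['qvel'].round(3)); print(close_job())
E
```

```text
[ 0.003  0.012  0.005  0.004 -0.001 -0.   ]
the job is handed in; nothing more can be done
None
```

The left-hand case (case A) is the one whose hinge holds. I handed the job in at about 22 s of the 72 s allowed; no verdict was reported.

- **Lid test:** I lifted the right-hand lid (B) to roughly 57 degrees and let go, and it was shut again within the second. I lifted the left-hand lid (A) the same way, and it stayed up.
- **Hammer:** I gripped it across the head, slid it in under the half-open lid A, and set it down before opening the fingers.
- **Last checks in the pictures:**
  - Lid A looks unmoved since release. One corner measured about 54 degrees.
  - The hammer lies flat on the floor of case A, and lid B is shut.
  - The jar and cork pad look unmoved.
  - The arm is well clear of everything and nearly still.
- **Not confirmed or in disagreement:**
  - I never picked out the spool in a picture; I only kept the low moves away from its side of the bench.
  - The knob of lid A gave 67 degrees against 54 from the corner. Knob points measured about the hinge line read higher than the lid angle, and corrected for that it is also about 54.
  - The wrist camera and the other views differed by up to about 5 mm sideways, which was within the margins.

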